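# Clip the marker pen into its bench holder

### The arm

A 7-joint arm with a two-finger parallel gripper is mounted at the origin on a cart in front of the work surface, level with it; the furniture and walls round the work are solid. World frame = base frame: x ahead of the robot, y to its left, z up, the work surface at z = 0. Lengths are in m, angles in rad, forces in N, time in s.
With the tool pointing down it reaches from about 0.4 to 0.875 m from the base axis. Payload 19.3 kg.
Tool frame: the origin (TCP) lies between the finger pads; the fingertips stand 17 mm ahead of it and the grasp point (between the pads) lies 2 mm behind it (robot.tips_ahead is the distance from the TCP to the fingertips, in m); z points along the fingers, y is the line along which they close (so a half turn about z gives the same grasp; the last joint's range is limited). The gripper opens to 85 mm and grips with 20 to 120 N. Pads are 22 mm wide; open, the fingers measure 114 mm over their backs; the gripper's body (76 mm by 85 mm) begins 54 mm behind the grasp point. The pads swing forward as they close: fully open they stand 13 mm farther back than shut.
Start: joints at [1.117, 0.521, -0.036, 1.599, 0.021, 1.021, -0.113], TCP at [0.234, -0.58, 0.248] pointing down, gripper open.
Joint ranges: [-2.91, 2.91], [-0.3, 2.13], [-1.5, 1.42], [0.17, 2.43], [-1.26, 4.41], [0.16, 1.93], [-2.52, 2.52]. Speed limits (rad/s): [1.89, 1.89, 2.39, 2.39, 3.01, 3.01, 3.01].

### API

Orientations are given as [roll, pitch, yaw] about the fixed x, y, z axes, in that order (R = Rz(yaw) Ry(pitch) Rx(roll)).
In Python, from workcell import robot gives the robot as it stands.
- The arm moves only by the tool jog_arm, never from a script. Its argument "commands" is one flat list of numbers, 7 for each row, row after row: the shift along the tool's x, y, z in mm, then the turn, a rotation vector about the tool's x, y, z in rad, then the finger opening in mm, from 0 to 85.4. A call has 1 to 8 rows; each row shifts and turns the commanded pose from where the row before left it, along the tool's axes as they then stand; what a row does not reach is not made up. A row lasts 1/12 s, in which the tool goes at most 41.7 mm and 7.16 degrees, less where a joint would pass 70% of its speed; a pose out of reach is approached as far as the arm can. A call with a gripper value outside its range is refused whole. The fingers move at their own pace and stop on an object; the grip force is fixed at half the most. Time passes only in rows, so rows that do not move let the fingers close. It gives the time, the measured TCP pose, the force, the opening and the grip force at its end, in the units of the state.
- robot.get_obs(): the state, without advancing time (a new reading comes with each control period).
- robot.snapshot(name): name is "side" or "top"; returns a dict with "color" (384x512x3 uint8, red, green, blue), "depth" (384x512 float32, m along the optical axis (not along the pixel's ray), 0 where there is no reading), "fov_y" (degrees; the focal length in pixels is half the picture's height over the tangent of half this angle, whatever the lens; pixels are square), "cx", "cy" (the principal point, pixels), "rvec" (rotation vector, rad) and "tvec" (3), from world to camera coordinates, as OpenCV has them. Camera axes: x right, y down, z forward; pixel columns grow to the right and rows downward; lengths in m; the calibration is good to about 2 mm. A picture is of the moment at which its call begins.
- robot.job_done(): hands the job in; it is judged then, once.
The state is a dict: "t": time; "joints": joint angles; "joint_vel": joint speeds; "effort": joint torques, N m; "tool_pos": TCP position; "ee_rot": TCP orientation; "wrist_force": force on the tool from outside, world axes, zero at the start; "torque": the same for the moment, N m; "grip_width": opening from 0.0 (shut) to 1.0 (fully open); "gripper_force": force on a finger pad.
Only numpy, scipy, OpenCV 4.12 (cv2) and the standard library are available. Lean on these libraries where they do the work, as an engineer would, in place of code of your own. Each camera call takes 0.05 s, during which the arm holds its last target. There are 200 camera calls.

### The job

Put the white marker pen away in the bench holder: lay it lengthwise over the two forks, about centred, and press it down past the orange sprung jaw until it sits fully home in both forks and the jaw has snapped shut over it, then let go. Leave the thin precision screwdriver, which looks rather like the pen, where it lies.

Things in the scene. Friction and masses are not known exactly. Their poses are not given: they have to be found in the camera images.
- pen_mid (a point): Centre of the loose white marker pen with a black band: a rod 15 mm thick, 131 mm long, 18 g, lying flat on the bench (this point 7 mm above it). Its y axis runs along the pen, z up. In the holder its ends may point either way.
- seat (a point): Where the pen's centre ends, 55 mm above the bench, in the fixed holder (black base 86x124x8 mm). y runs along the seated pen, x across, z up. Two aluminium forks, 12 mm wide, stand 44 mm either side along y; between them all is under 28 mm above the bench. Slots: 18 mm wide, floor 7 mm below this point; fixed prongs on the +x side flare out to 29 mm above it, the jaw is on the -x side.
- jaw (a joint): Orange sprung jaw, one piece on a pin along y: angle, 0 shut (as its spring holds it), growing as it is pushed to -x, about 0.2 rad as the pen passes. Its two noses overhang the slots, leaving 8 mm gaps; their sloping tops rise from 13 to 31 mm above the seat, going away to -x, so a pen pushed straight down on the seat drives the jaw aside (5 to 15 N); it then snaps back to 0.
- driver_mid (a point): Centre of the loose precision screwdriver, a look-alike that must stay where it lies: thin (9 mm), 138 mm long, pale handle with black bands and a thin steel blade. Its y axis runs along it.
There are look-alikes about, which are no part of the job. Leave any red look-alike of the part that bears pen_mid alone.

How it is judged:
By the outcome, as a careful person would: the job done as asked, in the order asked, and still so for the second after the job is handed in, with the robot touching nothing.
It also fails if it takes over 35 s, if anything falls off the work surface, if the arm or the gripper's body presses on something with over 40 N, if the wrist force passes 120 N, or if a joint passes its speed limit or range.

## Working session

There is one attempt and no reset: what is moved stays moved. The work goes in short steps, Python scripts to look and compute and a tool call to move; the robot and the scene stay as the last step left them, time stands still between calls to the robot, and variables do not carry over. Pictures are saved under pics/ and viewed, at most 10 in all, crops included, and the job is handed in when it is done.

Besides the shell and the picture viewer there is one more tool, called as name(argument=value, ...) on one line, values as JSON. jog_arm: Moves the arm, as the interface text tells. Its arguments: {"type":"object","properties":{"commands":{"type":"array"}},"required":["commands"]}

```bash
mkdir -p pics; cat > h.py <<'E'
import numpy as np, cv2
from workcell import robot
def snap(n,save=None):
    s=robot.snapshot(n)
    if save: cv2.imwrite('pics/'+save,s['color'][:,:,::-1])
    return s
def world(s,uv,z=None):
    u,v=uv; R=cv2.Rodrigues(np.array(s['rvec'],float))[0]; t=np.array(s['tvec'],float).ravel()
    f=192/np.tan(np.radians(s['fov_y'])/2)
    d=np.array([(u-s['cx'])/f,(v-s['cy'])/f,1.]); C=-R.T@t; w=R.T@d
    k=(z-C[2])/w[2] if z is not None else s['depth'][int(round(v)),int(round(u))]
    return C+k*w
E
python3 - <<'E'
from h import *
for n in('top','side'):
    s=snap(n,n+'0.png'); print(n,s['fov_y'],s['cx'],s['cy'],s['rvec'],s['tvec'])
    np.savez(n+'0.npz',**s)
o=robot.get_obs();print(o['t'],o['tool_pos'],o['ee_rot'])
a=cv2.imread('pics/top0.png');b=cv2.imread('pics/side0.png')
E
```

```text
top 53.512060106320554 256.46228305556923 184.41747179738377 [ 2.14660526 -2.14277487  0.22439329] [0.10059314 0.63998784 0.82609737]
side 45.40059775806108 249.79092176954563 188.54181294306693 [ 2.09926185 -0.27622978  0.17804121] [-0.60074343  0.17568755  0.81574279]
0.1 [ 0.23392648 -0.57927335  0.24778742] [-3.14058293e+00  2.89704360e-05  3.83806783e-01]
```

View pics/top0.png

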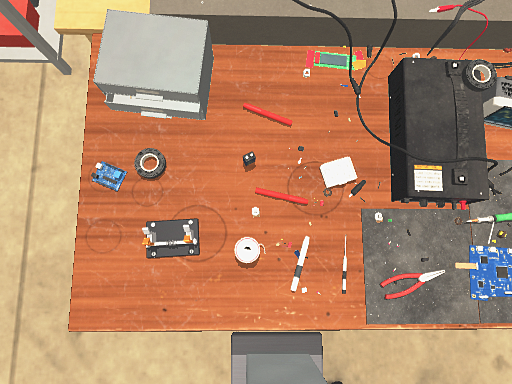

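View pics/side0.png

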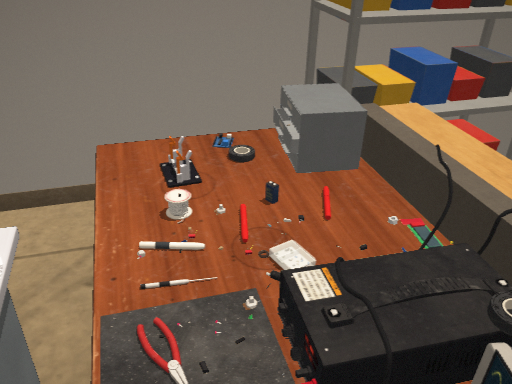

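The top view shows two white rods. The one at (300,264) is thick with a black band, so it is the pen. The one at (345,265) is thin with a steel blade, so it is the driver. Two red look-alikes lie at (267,114) and (282,196), and the holder is at (172,238). I'll confirm this in one crop and measure.

```bash
python3 - <<'E'
from h import *
s=dict(np.load('top0.npz'));c=s['color']
a=cv2.resize(c[205:305,270:370],(400,400),interpolation=2);b=cv2.resize(c[205:270,135:210],(400,347),interpolation=2)
im=np.zeros((400,800,3),np.uint8);im[:,:400]=a;im[:347,400:]=b
cv2.imwrite('pics/crop.png',im[:,:,::-1])
hsv=cv2.cvtColor(c,cv2.COLOR_RGB2HSV)
m=np.zeros(c.shape[:2],np.uint8); r=(slice(230,300),slice(284,318))
m[r]=((hsv[r][...,1]<70)).astype(np.uint8)
k,l,st,ce=cv2.connectedComponentsWithStats(m)
i=1+np.argmax(st[1:,4]); ct=np.argwhere(l==i)[:,::-1].astype(np.float32)
R=cv2.minAreaRect(ct);print(R,st[i]);B=cv2.boxPoints(R)
P=np.array([world(s,p,.0075) for p in B]);print('pen',P.mean(0),P.round(4))
# pca dir
W=np.array([world(s,p,.0075)[:2] for p in ct]);u=np.linalg.svd(W-W.mean(0),full_matrices=False)[2][0];print(u,np.degrees(np.arctan2(u[1],u[0])))
# black base
g=(hsv[...,2]<75); m=np.zeros_like(m); m[205:270,135:210]=g[205:270,135:210]
q=np.argwhere(m)[:,::-1].astype(np.float32);R=cv2.minAreaRect(q);print(R)
P=np.array([world(s,p,.008) for p in cv2.boxPoints(R)]);print('base',P.mean(0),P.round(4))
# 3D points of holder from both cams, tall ones
for n,(x0,x1,y0,y1) in {'top':(135,210,205,270),'side':(155,205,130,190)}.items():
    s=dict(np.load(n+'0.npz'));Q=[]
    h=cv2.cvtColor(s['color'],cv2.COLOR_RGB2HSV)
    for v in range(y0,y1):
        for uu in range(x0,x1):
            if s['depth'][v,uu]>0:
                w=world(s,(uu,v)); 
                if w[2]>.03: Q.append([uu,v,*w.round(3),*h[v,uu]])
    Q=np.array(Q);print(n,len(Q));np.save(n+'Q.npy',Q)
    if len(Q): 
        print(np.array2string(Q[Q[:,4]>.045][::3],suppress_small=True,max_line_width=150,threshold=3000))
E
```

```text
((299.92608642578125, 263.1562194824219), (9.73301887512207, 55.86314392089844), 20.136302947998047) [291 236  18  55 329]
pen [ 0.46063034 -0.00258991  0.0075    ] [[ 0.4038  0.0321  0.0075]
 [ 0.5252 -0.0158  0.0075]
 [ 0.5173 -0.0376  0.0075]
 [ 0.3962  0.0109  0.0075]]
[-0.95864323  0.28461052] 163.46443100816452
((172.17898559570312, 237.8638153076172), (36.30416488647461, 53.520572662353516), 86.42366790771484)
base [0.51934898 0.29920603 0.008     ] [[0.5577 0.3664 0.008 ]
 [0.5658 0.2405 0.008 ]
 [0.4807 0.233  0.008 ]
 [0.4732 0.357  0.008 ]]
top 326
[[183.    225.      0.544   0.263   0.083  18.     13.    254.   ]
 [186.    225.      0.544   0.256   0.086   0.      0.    255.   ]
 [183.    226.      0.542   0.263   0.083   0.      0.    255.   ]
 [186.    226.      0.542   0.257   0.083   0.      0.    255.   ]
 [189.    226.      0.542   0.251   0.075  11.     19.    110.   ]
 [183.    227.      0.54    0.263   0.081  16.     21.    185.   ]
 [186.    227.      0.54    0.256   0.084  17.     17.    216.   ]
 [189.    227.      0.54    0.251   0.075  10.     18.    130.   
[... 10568 characters left out ...]
.048   4.      9.    202.   ]
 [186.    164.      0.531   0.253   0.05   14.     21.    133.   ]
 [176.    165.      0.507   0.256   0.049   9.    136.    107.   ]
 [179.    165.      0.514   0.256   0.048  11.    123.    141.   ]
 [182.    165.      0.521   0.257   0.047  13.      9.    244.   ]
 [185.    165.      0.528   0.253   0.048  10.     19.    163.   ]
 [188.    165.      0.535   0.253   0.047  15.     19.    132.   ]
 [179.    166.      0.513   0.253   0.047  12.    138.    153.   ]
 [184.    166.      0.525   0.251   0.046  11.     18.    156.   ]
 [180.    167.      0.515   0.245   0.048  10.     46.    133.   ]
 [176.    189.      0.492   0.148   0.046  11.     58.    245.   ]]
```

View pics/crop.png

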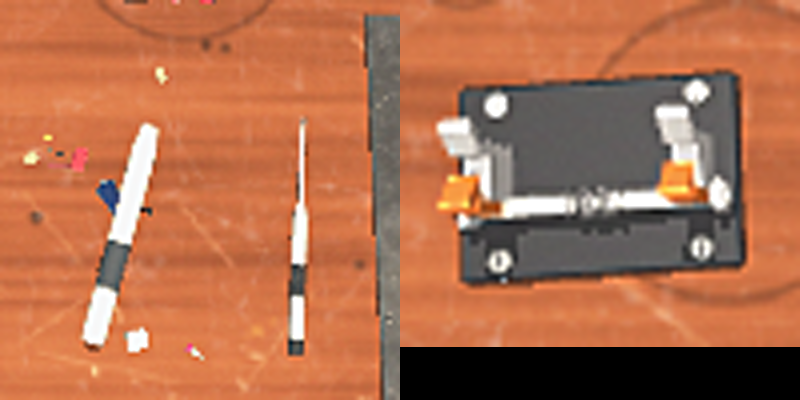

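The crop shows the left rod (thick, one black band) is the pen and the right one is the driver. Pen ends in the full picture are about (293,290) and (307,237). The holder's prongs are on the upper (+x) side and the jaw noses are just below them at (147,241) and (187,238).

```bash
cat >> h.py <<'E'
def todo(x,y,z,yaw):
    from scipy.spatial.transform import Rotation as Ro
    o=robot.get_obs();R=Ro.from_euler('xyz',o['ee_rot']);d=np.array([x,y,z])-o['tool_pos']
    T=Ro.from_euler('xyz',[np.pi,0,yaw])
    print('t',o['t'],'pos',np.round(o['tool_pos'],4),'rot',np.round(o['ee_rot'],3),'F',np.round(o['wrist_force'],1),'w',round(o['grip_width']*85.4,1),'gf',o['gripper_force'],'q',np.round(o['joints'],2))
    print('shift mm now-frame',np.round(R.inv().apply(d)*1000,1),'turn',np.round((R.inv()*T).as_rotvec(),3))
    return o
def pen(s,box,thr=70,z=.0075):
    y0,y1,x0,x1=box;h=cv2.cvtColor(s['color'],cv2.COLOR_RGB2HSV)[y0:y1,x0:x1]
    m=((h[...,1]<60)&(h[...,2]>150)).astype(np.uint8)
    k,l,st,ce=cv2.connectedComponentsWithStats(m)
    W=[world(s,(u+x0,v+y0),z)[:2] for v,u in np.argwhere(m) if st[l[v,u],4]>15]
    r=cv2.minAreaRect(np.array(W,np.float32)*1000);B=cv2.boxPoints(r)
    return r,B
E
python3 - <<'E'
from h import *
s=dict(np.load('top0.npz'))
print(pen(s,(230,296,286,312)));print(world(s,(293.25,290),.0075),world(s,(307.2,237.5),.0075))
s=dict(np.load('side0.npz'));print(pen(s,(238,254,136,210)))
print(robot.tips_ahead); todo(.458,-.003,.2,-.29)
E
```

```text
(((459.510009765625, -1.5799999237060547), (35.732810974121094, 130.16592407226562), 86.1009292602539), array([[393.3628  , -14.979469],
       [523.2274  , -23.830635],
       [525.6572  ,  11.819469],
       [395.7926  ,  20.670635]], dtype=float32))
[0.39859272 0.01463678 0.0075    ] [ 0.51989092 -0.02101732  0.0075    ]
(((457.4411315917969, -9.827594757080078), (38.064212799072266, 131.2635040283203), 73.91085052490234), array([[389.10565 ,  -9.925541],
       [515.2278  , -46.302948],
       [525.7766  ,  -9.729649],
       [399.65448 ,  26.647758]], dtype=float32))
0.017
t 0.1 pos [ 0.2339 -0.5793  0.2478] rot [-3.141  0.     0.384] F [0.7 0.6 0.5] w 85.5 gf 0.0 q [ 1.12  0.52 -0.04  1.6   0.02  1.02 -0.11]
shift mm now-frame [ 423.6 -450.4   48.2] turn [-0.001  0.     0.674]
```

jog_arm(commands=[24, -25.5, 0, 0, 0, 0, 40, 24, -25.5, 0, 0, 0, 0, 40, 24, -25.5, 0, 0, 0, 0, 40, 24, -25.5, 0, 0, 0, 0, 40, 24, -25.5, 0, 0, 0, 0, 40, 24, -25.5, 0, 0, 0, 0, 40, 24, -25.5, 0, 0, 0, 0, 40, 24, -25.5, 0, 0, 0, 0, 40])

```text
t: 0.77
tool_pos: [0.3358, -0.3168, 0.2482]
ee_rot: [-3.141, 0.0, 0.384]
wrist_force: [0.7, -0.0, 0.5]
grip_width: 0.469
gripper_force: 0.0
```

jog_arm(commands=[24, -25.5, 0, 0, 0, 0, 40, 24, -25.5, 0, 0, 0, 0, 40, 24, -25.5, 0, 0, 0, 0, 40, 24, -25.5, 0, 0, 0, 0, 40, 24, -25.5, 0, 0, 0, 0, 40, 24, -25.5, 0, 0, 0, 0, 40, 24, -25.5, 0, 0, 0, 0, 40, 24, -25.5, 0, 0, 0, 0, 40])

```text
t: 1.43
tool_pos: [0.4375, -0.0557, 0.2483]
ee_rot: [3.142, 0.0, 0.384]
wrist_force: [0.6, -1.3, 0.3]
grip_width: 0.466
gripper_force: 0.0
```

jog_arm(commands=[0, 0, 10, 0, 0, 0.112, 40, 0, 0, 10, 0, 0, 0.112, 40, 0, 0, 10, 0, 0, 0.112, 40, 0, 0, 10, 0, 0, 0.112, 40, 0, 0, 10, 0, 0, 0.112, 40, 0, 0, 0, 0, 0, 0.112, 40, 0, 0, 0, 0, 0, 0, 40])

```text
t: 2.02
tool_pos: [0.437, -0.0573, 0.1978]
ee_rot: [3.141, 0.001, -0.294]
wrist_force: [-0.2, 0.5, -0.1]
grip_width: 0.465
gripper_force: 0.0
```

```bash
python3 - <<'E'
from h import *
todo(.457,-.002,.12,-.286)
s=snap('side','s1.png')
E
```

```text
t 2.0167 pos [ 0.437  -0.0573  0.1978] rot [ 3.141e+00  1.000e-03 -2.940e-01] F [-0.2  0.5 -0.1] w 39.7 gf 0.0 q [ 0.13  0.31 -0.16  2.11  0.08  0.73 -1.95]
shift mm now-frame [  3.3 -58.8  77.7] turn [ 0.     0.001 -0.008]
```

jog_arm(commands=[1, -20, 20, 0, 0, -0.008, 40, 1, -20, 20, 0, 0, 0, 40, 1, -19, 20, 0, 0, 0, 40, 0, 0, 25, 0, 0, 0, 40, 0, 0, 25, 0, 0, 0, 40, 0, 0, 25, 0, 0, 0, 40, 0, 0, 0, 0, 0, 0, 40])

```text
t: 2.65
tool_pos: [0.455, -0.0014, 0.0602]
ee_rot: [3.14, 0.005, -0.276]
wrist_force: [-2.0, 0.1, -0.3]
grip_width: 0.468
gripper_force: 0.0
```

```bash
python3 - <<'E'
from h import *
todo(.457,-.002,.02,-.286)
s=snap('side');t=snap('top')
im=np.zeros((500,800,3),np.uint8)
im[:,:400]=cv2.resize(s['color'][180:280,130:210],(400,500),interpolation=2)
im[:,400:]=cv2.resize(t['color'][215:315,260:340],(400,500),interpolation=2)
cv2.imwrite('pics/c2.png',im[:,:,::-1])
E
```

```text
t 2.65 pos [ 0.455  -0.0014  0.0602] rot [ 3.14   0.005 -0.276] F [-2.   0.1 -0.3] w 39.9 gf 0.0 q [-0.03  0.59 -0.13  2.16  0.17  0.41 -2.14]
shift mm now-frame [ 2.3 -0.1 40.2] turn [0.001 0.005 0.01 ]
```

View pics/c2.png

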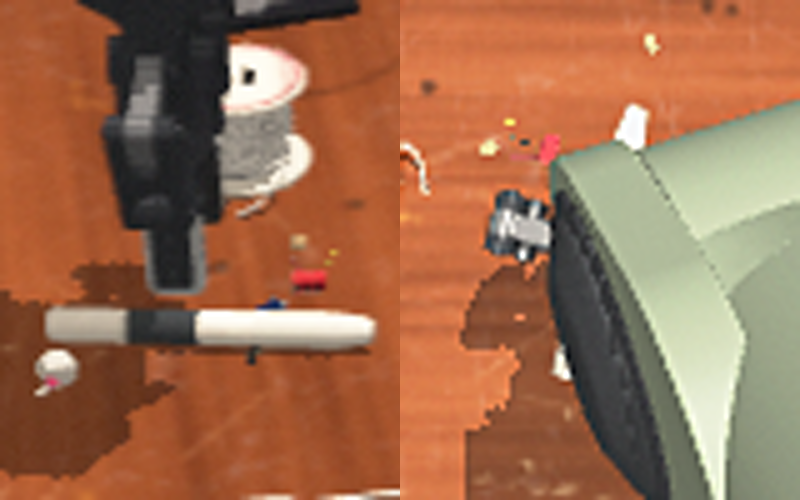

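The side crop shows the open fingers above the pen, just right of its black band. The near fingertip is at crop (178,285), and the blue and black specks lie clear of the pads. I'll shift 2 mm, descend and close.

jog_arm(commands=[2, 0, 13, 0, 0, 0.005, 40, 0, 0, 13, 0, 0, 0, 40, 0, 0, 10, 0, 0, 0, 40, 0, 0, 4, 0, 0, 0, 40, 0, 0, 0, 0, 0, 0, 40, 0, 0, 0, 0, 0, 0, 40])

```text
t: 3.25
tool_pos: [0.4589, -0.0022, 0.024]
ee_rot: [-3.141, -0.0, -0.285]
wrist_force: [0.8, -0.2, 0.7]
grip_width: 0.469
gripper_force: 0.0
```

jog_arm(commands=[0, 0, 0, 0, 0, 0, 5, 0, 0, 0, 0, 0, 0, 5, 0, 0, 0, 0, 0, 0, 5, 0, 0, 0, 0, 0, 0, 5, 0, 0, 0, 0, 0, 0, 5, 0, 0, 0, 0, 0, 0, 5, 0, 0, 0, 0, 0, 0, 5, 0, 0, 0, 0, 0, 0, 5])

```text
t: 3.92
tool_pos: [0.4589, -0.0022, 0.024]
ee_rot: [-3.141, -0.001, -0.285]
wrist_force: [-1.9, -0.5, 11.7]
grip_width: 0.137
gripper_force: 58.7
```

```bash
python3 - <<'E'
from h import *
todo(.457,-.002,.15,1.63)
s=snap('side');print(pen(s,(238,254,136,210)))
E
```

```text
t 3.9167 pos [ 0.4589 -0.0022  0.024 ] rot [-3.141e+00 -1.000e-03 -2.850e-01] F [-1.9 -0.5 11.7] w 11.7 gf 58.67376797417819 q [-0.05  0.67 -0.1   2.16  0.19  0.32 -2.17]
shift mm now-frame [  -1.8    0.4 -126. ] turn [ 1.000e-03 -1.000e-03 -1.915e+00]
(((457.77862548828125, -9.687862396240234), (34.8978385925293, 131.0268096923828), 75.6673355102539), array([[389.98483 , -10.375744],
       [516.9334  , -42.811615],
       [525.5724  ,  -8.999981],
       [398.62384 ,  23.43589 ]], dtype=float32))
```

The opening is only 11.7 mm with an upward force, so the tips are pinching the pen too high. I'll reopen, go 4.5 mm lower and grip again.

jog_arm(commands=[0, 0, 0, 0, 0, 0, 35, 0, 0, 0, 0, 0, 0, 35, 0, 0, 0, 0, 0, 0, 35, 0, 0, 2.5, 0, 0, 0, 35, 0, 0, 2.5, 0, 0, 0, 35, 0, 0, 0, 0, 0, 0, 35])

```text
t: 4.47
tool_pos: [0.4584, -0.0022, 0.0178]
ee_rot: [3.141, 0.001, -0.285]
wrist_force: [-0.7, -0.1, -0.8]
grip_width: 0.411
gripper_force: 0.0
```

jog_arm(commands=[0, 0, 0, 0, 0, 0, 5, 0, 0, 0, 0, 0, 0, 5, 0, 0, 0, 0, 0, 0, 5, 0, 0, 0, 0, 0, 0, 5, 0, 0, 0, 0, 0, 0, 5, 0, 0, 0, 0, 0, 0, 5, 0, 0, 0, 0, 0, 0, 5, 0, 0, 0, 0, 0, 0, 5])

```text
t: 5.13
tool_pos: [0.4585, -0.0021, 0.0183]
ee_rot: [-3.142, 0.0, -0.285]
wrist_force: [-1.9, 0.9, 5.9]
grip_width: 0.147
gripper_force: 59.0
```

jog_arm(commands=[0, 0, -20, 0, 0, 0, 5, 0, 0, -30, 0, 0, 0, 5, 0, 0, -30, 0, 0, 0, 5, 0, 0, -30, 0, 0, 0, 5, 0, 0, -30, 0, 0, 0, 5, 0, 0, 0, 0, 0, 0, 5])

```text
t: 5.63
tool_pos: [0.4606, -0.0022, 0.1629]
ee_rot: [-3.139, -0.006, -0.286]
wrist_force: [1.6, -0.1, 0.4]
grip_width: 0.14
gripper_force: 58.7
```

```bash
python3 - <<'E'
from h import *
todo(.5195,.300,.158,1.63)
s=snap('side');cv2.imwrite('pics/c3.png',cv2.resize(s['color'][100:240,120:260],(560,560),interpolation=2)[:,:,::-1])
E
```

```text
t 5.6333 pos [ 0.4606 -0.0022  0.1629] rot [-3.139 -0.006 -0.286] F [ 1.6 -0.1  0.4] w 12.0 gf 58.72080981731415 q [ 0.02  0.39 -0.18  2.1   0.11  0.65 -2.09]
shift mm now-frame [ -28.8 -306.6    5.4] turn [ 0.005 -0.006 -1.916]
```

View pics/c3.png

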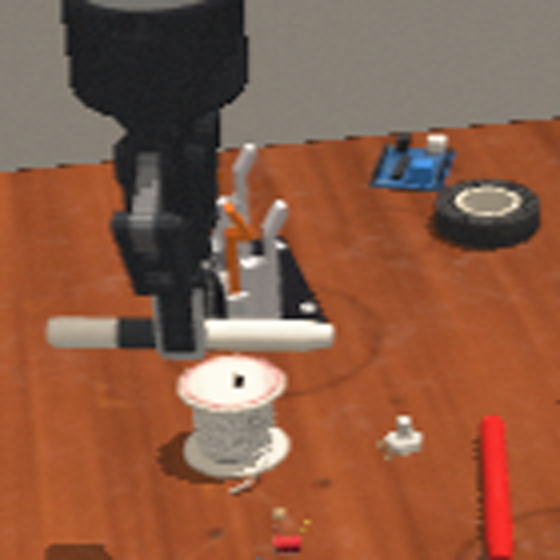

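The pen is held level: ends at crop (50,332) and (333,335), pads near its middle. Next I'll measure its position in the tool frame.

```bash
cat >> h.py <<'E'
def inhand(s,box):
    from scipy.spatial.transform import Rotation as Ro
    o=robot.get_obs();R=Ro.from_euler('xyz',o['ee_rot'])
    y0,y1,x0,x1=box;h=cv2.cvtColor(s['color'],cv2.COLOR_RGB2HSV)
    C=-cv2.Rodrigues(np.array(s['rvec']))[0].T@np.array(s['tvec']).ravel()
    Q=[]
    for v in range(y0,y1):
        for u in range(x0,x1):
            if h[v,u,1]<60 and h[v,u,2]>110 and s['depth'][v,u]>0:
                w=world(s,(u,v)); q=R.inv().apply(w-o['tool_pos'])*1000
                if abs(q[1])<25 and abs(q[2])<35: Q.append(q)
    Q=np.array(Q);vd=R.inv().apply(o['tool_pos']-C);print('view dir in tool',np.round(vd/np.linalg.norm(vd),2),len(Q),'x',Q[:,0].min(),Q[:,0].max())
    for a in range(-70,70,10):
        q=Q[(Q[:,0]>=a)&(Q[:,0]<a+10)]
        if len(q)>3: print(a,len(q),'y',q[:,1].min().round(1),q[:,1].max().round(1),'z',q[:,2].min().round(1),q[:,2].max().round(1))
E
python3 - <<'E'
from h import *
inhand(snap('side'),(175,192,128,206))
E
```

```text
view dir in tool [-0.19 -0.85  0.49] 377 x -60.484731275135296 67.45964223916178
-60 39 y 0.0 8.4 z 3.6 15.8
-50 38 y -1.4 9.3 z 1.7 15.3
-40 37 y -2.0 8.0 z 3.3 15.5
-10 7 y 10.6 14.3 z -15.0 15.7
0 16 y 9.6 13.8 z -8.2 16.3
10 46 y -2.0 13.3 z -15.7 13.5
20 42 y -1.9 7.3 z 1.8 16.3
30 38 y -1.5 7.9 z 1.8 15.4
40 45 y -2.8 7.7 z 3.0 14.8
50 38 y -5.0 8.4 z 1.9 15.0
60 27 y -2.3 6.3 z 4.0 11.9
```

jog_arm(commands=[0, 0, 0, 0, 0, -0.112, 5, 0, 0, 0, 0, 0, -0.112, 5, 0, 0, 0, 0, 0, -0.112, 5, 0, 0, 0, 0, 0, -0.112, 5, 0, 0, 0, 0, 0, -0.112, 5, 0, 0, 0, 0, 0, -0.112, 5, 0, 0, 0, 0, 0, -0.112, 5, 0, 0, 0, 0, 0, -0.112, 5])

```text
t: 6.4
tool_pos: [0.458, -0.0022, 0.157]
ee_rot: [-3.14, 0.002, 0.616]
wrist_force: [-0.2, 0.5, -0.0]
grip_width: 0.144
gripper_force: 58.7
```

jog_arm(commands=[0, 0, 0, 0, 0, -0.112, 5, 0, 0, 0, 0, 0, -0.112, 5, 0, 0, 0, 0, 0, -0.112, 5, 0, 0, 0, 0, 0, -0.112, 5, 0, 0, 0, 0, 0, -0.112, 5, 0, 0, 0, 0, 0, -0.112, 5, 0, 0, 0, 0, 0, -0.112, 5, 0, 0, 0, 0, 0, -0.112, 5])

```text
t: 7.07
tool_pos: [0.458, -0.0021, 0.157]
ee_rot: [-3.139, -0.001, 1.512]
wrist_force: [-0.3, -0.5, -0.1]
grip_width: 0.145
gripper_force: 58.7
```

```bash
python3 - <<'E'
from h import *
todo(.5195,.300,.138,1.63)
E
```

```text
t 7.0667 pos [ 0.458  -0.0021  0.157 ] rot [-3.139e+00 -1.000e-03  1.512e+00] F [-0.3 -0.5 -0.1] w 12.4 gf 58.70977163314819 q [ 0.37  0.46 -0.63  2.09  0.41  0.72 -0.58]
shift mm now-frame [305.1  43.8  19.1] turn [-0.002 -0.001 -0.118]
```

jog_arm(commands=[30, 4.4, 0, 0, 0, 0, 5, 30, 4.4, 0, 0, 0, 0, 5, 30, 4.4, 0, 0, 0, 0, 5, 30, 4.4, 0, 0, 0, 0, 5, 30, 4.4, 0, 0, 0, 0, 5, 30, 4.4, 0, 0, 0, 0, 5, 30, 4.4, 0, 0, 0, 0, 5, 30, 4.4, 0, 0, 0, 0, 5])

```text
t: 7.73
tool_pos: [0.5086, 0.2364, 0.1566]
ee_rot: [-3.139, 0.001, 1.507]
wrist_force: [-0.3, 0.0, -0.4]
grip_width: 0.144
gripper_force: 58.7
```

jog_arm(commands=[30, 4.4, 0, 0, 0, 0, 5, 30, 4.4, 0, 0, 0, 0, 5, 0, 0, 0, 0, 0, -0.06, 5, 0, 0, 6, 0, 0, -0.058, 5, 0, 0, 7, 0, 0, 0, 5, 0, 0, 6, 0, 0, 0, 5, 0, 0, 0, 0, 0, 0, 5, 0, 0, 0, 0, 0, 0, 5])

```text
t: 8.4
tool_pos: [0.5214, 0.2939, 0.1385]
ee_rot: [-3.14, 0.0, 1.623]
wrist_force: [0.3, -0.7, 0.0]
grip_width: 0.148
gripper_force: 58.7
```

```bash
python3 - <<'E'
from h import *
todo(.5195,.2965,.12,1.63)
s=snap('side');t=snap('top')
im=np.zeros((500,800,3),np.uint8)
im[:,:400]=cv2.resize(s['color'][90:190,135:215],(400,500),interpolation=2)
im[:,400:]=cv2.resize(t['color'][190:290,130:210],(400,500),interpolation=2)
cv2.imwrite('pics/c4.png',im[:,:,::-1])
inhand(s,(110,180,150,205)); inhand(t,(190,280,120,215))
E
```

```text
t 8.4 pos [0.5214 0.2939 0.1385] rot [-3.14   0.     1.623] F [ 0.3 -0.7  0. ] w 12.6 gf 58.71284008026123 q [-0.19  0.68 -0.62  1.74  0.5   0.88 -0.98]
shift mm now-frame [ 2.7 -1.8 18.5] turn [-0.001  0.    -0.007]
view dir in tool [0.91 0.15 0.39] 98 x -64.6817920502834 50.081739165440034
-70 16 y -7.7 2.3 z 6.5 17.4
-60 16 y -7.8 4.3 z 5.3 18.4
-50 10 y -8.4 3.0 z 6.4 11.3
-40 9 y -8.5 5.1 z 5.2 11.3
-30 4 y -5.2 5.0 z 7.9 11.0
-20 14 y -12.3 10.0 z -19.2 15.0
-10 10 y -14.0 10.9 z -17.3 15.5
0 5 y -3.9 2.2 z 5.8 6.7
10 6 y -2.5 4.6 z 5.3 9.9Traceback (most recent call last):
  File "<stdin>", line 8, in <module>
  File "h.py", line 38, in inhand
    Q=np.array(Q);vd=R.inv().apply(o['tool_pos']-C);print('view dir in tool',np.round(vd/np.linalg.norm(vd),2),len(Q),'x',Q[:,0].min(),Q[:,0].max())
                                                                                                                          ~^^^^^
IndexError: too many indices for array: array is 1-dimensional, but 2 were indexed
```

View pics/c4.png

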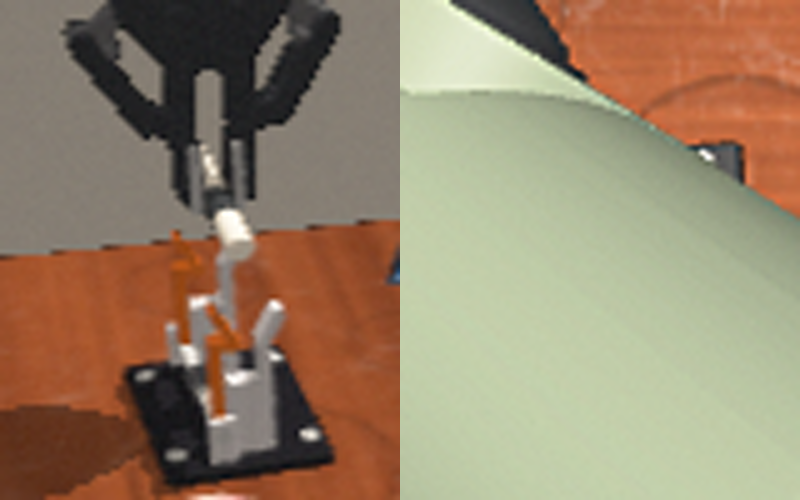

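The side crop shows the pen end at crop (235,240), over the near fork's slot between the prong top (270,310) and the jaw nose (230,330). I'll make small corrections and descend to just above contact.

jog_arm(commands=[3.5, -1, 0, 0, 0, -0.007, 5, 0, 0, 10, 0, 0, 0, 5, 0, 0, 10, 0, 0, 0, 5, 0, 0, 8, 0, 0, 0, 5, 0, 0, 4, 0, 0, 0, 5, 0, 0, 0, 0, 0, 0, 5, 0, 0, 0, 0, 0, 0, 5])

```text
t: 9.08
tool_pos: [0.5204, 0.2979, 0.107]
ee_rot: [-3.141, 0.0, 1.632]
wrist_force: [0.6, 0.4, 0.4]
grip_width: 0.14
gripper_force: 58.7
```

```bash
python3 - <<'E'
from h import *
todo(.5195,.2975,.0665,1.63)
s=snap('side')
cv2.imwrite('pics/c5.png',cv2.resize(s['color'][100:190,145:215],(560,600),interpolation=cv2.INTER_CUBIC)[:,:,::-1])
inhand(s,(120,180,150,205))
E
```

```text
t 9.0833 pos [0.5204 0.2979 0.107 ] rot [-3.141  0.     1.632] F [0.6 0.4 0.4] w 12.0 gf 58.71318519115448 q [-0.21  0.73 -0.6   1.76  0.53  0.83 -1.  ]
shift mm now-frame [-0.3 -0.9 40.5] turn [-0.001  0.     0.002]
view dir in tool [0.9  0.15 0.41] 117 x -65.70960936221114 50.53105512645035
-70 16 y -7.8 1.8 z 6.7 15.2
-60 16 y -8.4 4.6 z 4.5 14.2
-50 28 y -8.1 21.2 z 4.8 33.9
-40 13 y -7.7 20.9 z 5.6 32.2
-20 11 y -12.5 9.9 z -16.8 13.5
-10 11 y -12.1 10.2 z -17.7 11.8
0 6 y -4.4 1.6 z 4.6 7.5
10 4 y -2.4 4.5 z 5.3 8.9
20 5 y -0.1 4.5 z 5.1 9.0
```

View pics/c5.png

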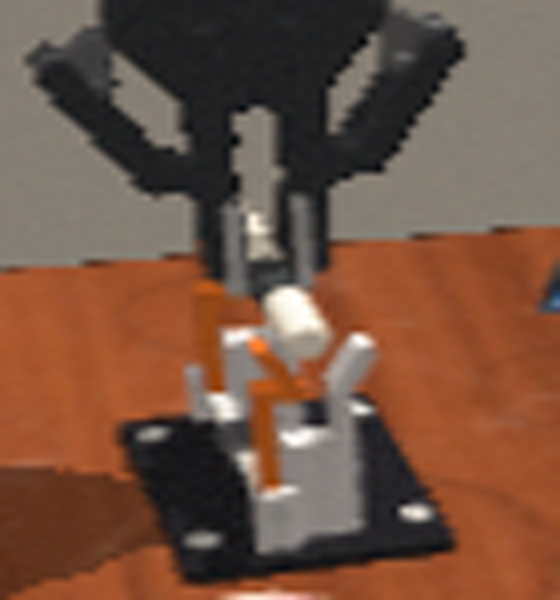

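The pen end at (310,335) is lined up with the near slot, whose floor is about (307,435), to within about 1 mm. Pressing down now.

jog_arm(commands=[0, -0.5, 6, 0, 0, 0, 5, 0, 0, 5, 0, 0, 0, 5, 0, 0, 5, 0, 0, 0, 5, 0, 0, 4, 0, 0, 0, 5, 0, 0, 0, 0, 0, 0, 5])

```text
t: 9.55
tool_pos: [0.5205, 0.298, 0.0868]
ee_rot: [3.141, -0.0, 1.632]
wrist_force: [2.4, 1.7, -0.6]
grip_width: 0.143
gripper_force: 58.8
```

jog_arm(commands=[0, 0, 4, 0, 0, 0, 5, 0, 0, 4, 0, 0, 0, 5, 0, 0, 0, 0, 0, 0, 5])

```text
t: 9.8
tool_pos: [0.5198, 0.2977, 0.0784]
ee_rot: [-3.141, 0.0, 1.632]
wrist_force: [2.6, 0.3, -2.3]
grip_width: 0.144
gripper_force: 58.5
```

jog_arm(commands=[0, 0, 4, 0, 0, 0, 5, 0, 0, 3, 0, 0, 0, 5, 0, 0, 0, 0, 0, 0, 5])

```text
t: 10.05
tool_pos: [0.5196, 0.2976, 0.0715]
ee_rot: [-3.141, 0.0, 1.632]
wrist_force: [3.4, 0.5, -3.8]
grip_width: 0.14
gripper_force: 58.4
```

jog_arm(commands=[0, 0, 3, 0, 0, 0, 5, 0, 0, 2, 0, 0, 0, 5, 0, 0, 0, 0, 0, 0, 5])

```text
t: 10.3
tool_pos: [0.5195, 0.2976, 0.0668]
ee_rot: [-3.14, 0.0, 1.632]
wrist_force: [0.1, -0.1, -0.0]
grip_width: 0.144
gripper_force: 59.8
```

```bash
python3 - <<'E'
from h import *
todo(.5195,.2975,.0665,1.63)
s=snap('side')
cv2.imwrite('pics/c6.png',cv2.resize(s['color'][100:190,145:215],(560,600),interpolation=cv2.INTER_CUBIC)[:,:,::-1])
inhand(s,(120,180,150,205))
E
```

```text
t 10.3 pos [0.5195 0.2976 0.0668] rot [-3.14   0.     1.632] F [ 0.1 -0.1 -0. ] w 12.3 gf 59.841907024383545 q [-0.24  0.78 -0.56  1.77  0.58  0.76 -1.04]
shift mm now-frame [-0.1  0.   0.3] turn [-0.001  0.     0.002]
view dir in tool [0.89 0.15 0.44] 182 x -64.95167771857332 51.83025761786436
-70 19 y -7.0 2.9 z 5.5 17.8
-60 19 y -9.3 13.8 z -15.2 34.6
-50 86 y -7.6 21.9 z -15.3 34.8
-40 9 y 10.7 22.0 z -16.7 -2.0
-20 11 y -14.2 9.7 z -19.4 14.1
-10 12 y -13.8 10.7 z -17.6 13.0
0 4 y 3.9 6.5 z -26.5 9.8
20 4 y -1.8 2.7 z 3.9 7.5
30 6 y 0.0 8.8 z 5.6 18.0
40 7 y 2.7 11.3 z -6.1 17.7
```

View pics/c6.png

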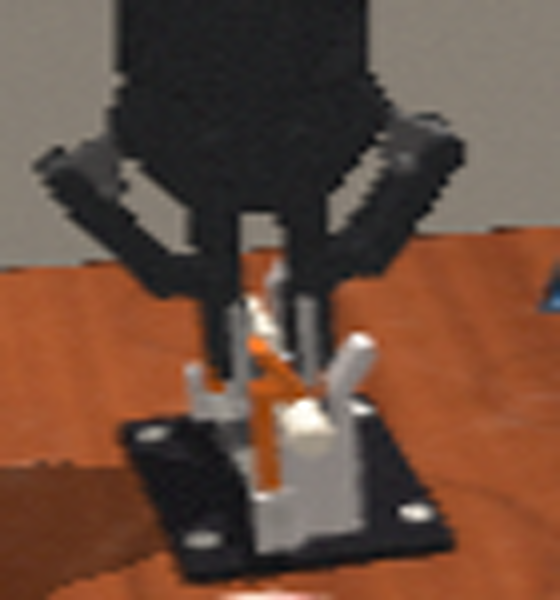

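The jaw has closed over the pen: nose at (320,390), pen end at (308,418). There is no floor reaction yet, so I'll press gently until there is.

jog_arm(commands=[0, 0, 1, 0, 0, 0, 5, 0, 0, 0, 0, 0, 0, 5])

```text
t: 10.52
tool_pos: [0.5198, 0.2978, 0.0664]
ee_rot: [-3.141, 0.0, 1.632]
wrist_force: [-0.6, -1.0, 2.2]
grip_width: 0.145
gripper_force: 60.1
```

jog_arm(commands=[0, 0, 1, 0, 0, 0, 5, 0, 0, 0, 0, 0, 0, 5])

```text
t: 10.68
tool_pos: [0.5199, 0.2979, 0.0662]
ee_rot: [3.141, 0.0, 1.632]
wrist_force: [-5.6, -3.9, 16.9]
grip_width: 0.144
gripper_force: 62.0
```

It is on the floor (about 17 N up). Release and withdraw.

jog_arm(commands=[0, 0, -1, 0, 0, 0, 35, 0, 0, 0, 0, 0, 0, 35, 0, 0, 0, 0, 0, 0, 35, 0, 0, 0, 0, 0, 0, 35, 0, 0, -8, 0, 0, 0, 35, 0, 0, -20, 0, 0, 0, 35, 0, 0, -30, 0, 0, 0, 35, 0, 0, -30, 0, 0, 0, 35])

```text
t: 11.35
tool_pos: [0.5195, 0.2977, 0.1554]
ee_rot: [-3.14, 0.0, 1.632]
wrist_force: [0.4, -0.0, 0.5]
grip_width: 0.408
gripper_force: 0.0
```

jog_arm(commands=[-30, 0, -15, 0, 0, 0, 35, -35, 0, 0, 0, 0, 0, 35, -35, 0, 0, 0, 0, 0, 35, -35, 0, 0, 0, 0, 0, 35, -35, 0, 0, 0, 0, 0, 35, -35, 0, 0, 0, 0, 0, 35, -35, 0, 0, 0, 0, 0, 35, 0, 0, 0, 0, 0, 0, 35])

```text
t: 12.02
tool_pos: [0.5349, 0.0508, 0.1693]
ee_rot: [-3.141, 0.003, 1.624]
wrist_force: [1.2, -1.7, -0.6]
grip_width: 0.409
gripper_force: 0.0
```

```bash
python3 - <<'E'
from h import *
todo(.5195,.2975,.0665,1.63)
s=snap('side');t=snap('top')
im=np.zeros((500,800,3),np.uint8)
im[:,:400]=cv2.resize(s['color'][100:200,145:225],(400,500),interpolation=2)
im[:,400:]=cv2.resize(t['color'][190:290,130:210],(400,500),interpolation=2)
cv2.imwrite('pics/c7.png',im[:,:,::-1])
E
```

```text
t 12.0167 pos [0.5349 0.0508 0.1693] rot [-3.141e+00  3.000e-03  1.624e+00] F [ 1.2 -1.7 -0.6] w 35.0 gf 0.0 q [ 0.27  0.56 -0.65  1.88  0.44  0.85 -0.56]
shift mm now-frame [247.5  -2.2 102. ] turn [-0.001  0.003 -0.006]
```

View pics/c7.png

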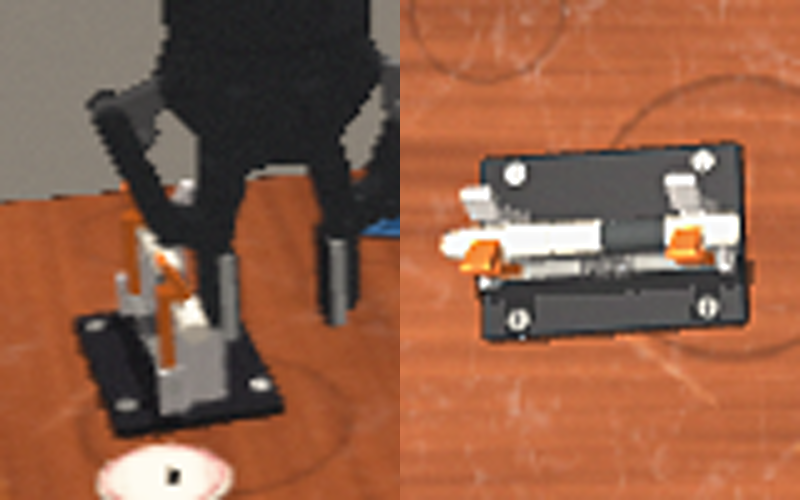

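The pen lies in both forks, ends at crop (443,242) and (738,230), with both orange noses shut over it and the pen centred. I'll check the pen's top height, then hand in.

```bash
python3 - <<'E'
from h import *
t=snap('top')
z=[]
for u in (460,510,550,590,650,720): 
    U=130+(u-400)/5; V=190+(242-(u-443)*.04)/5
    z.append(max(world(t,(U,V+d))[2] for d in (-1,0,1)))
print(np.round(z,4))
z=np.array(z)
if abs(z-.0625).max()<.004: print(robot.job_done())
E
```

```text
[0.0619 0.0675 0.0636 0.0642 0.0619 0.0619]
```

The readings match a fully seated pen (top expected at 62.5 mm). The 67.5 mm one was sampled next to the orange nose.

```bash
python3 -c "
from h import *
print(robot.job_done())"
```

```text
the job is handed in; nothing more can be done
None
```

The white pen sits fully home and about centred in both forks, with the orange jaw shut over it and the gripper clear; the screwdriver was not touched, and I handed the job in at about 12 s.

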